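# Clear the bottle and swing the boom microscope over the fossil

## Task

The fossil in the heavy stone slab is to be looked at next, but the tall amber bottle stands in the way of the microscope on its swinging boom. Stand the bottle gently in the white bottle tray beside the other two containers, then swing the boom round so that the microscope's objective is centred over the coiled fossil, and let go. Do not knock the bottle over, and leave the other things on the bench as they are.

Things in the scene. Friction and masses are not known exactly. Their poses are not given: they have to be found in the camera images.
- bottle: The tall amber glass bottle that blocks the swing: loose, 165 mm tall, 0.18 to 0.37 kg. Body 60 mm in diameter up to 105 mm height, neck 32 mm in diameter from 123 mm, black screw cap 38 mm in diameter from 135 to 165 mm height (grasp it there from above). Origin: centre of its underside; z is up along its axis. Its top is 30 mm higher than the underside of the objective.
- tray: White plastic bottle tray, fixed to the bench, 250 mm along its x, 150 mm along its y, rim 22 mm high, walls and floor 4 mm thick. Origin: centre of its underside. The short bottle and the jar stand at its -x end; the +x half is empty. z is up.
- tray_space (a point): Middle of the empty part of the tray, on the tray's inner floor (4 mm above the bench). The bottle may stand anywhere in the tray.
- short_bottle: Small amber bottle with white cap, 50 mm in diameter, 112 mm tall, loose, standing in the tray. Bystander. Origin: centre of its underside.
- jar: White plastic jar, 58 mm in diameter, 74 mm tall, loose, standing in the tray. Bystander. Origin: centre of its underside.
- stand: Fixed boom stand of the microscope: base plate 190 x 170 mm, 22 mm thick, with an upright steel post 32 mm in diameter and 375 mm tall. Origin: on the bench under the post's axis, which is also the vertical axis about which the boom swings.
- boom (a joint): Swing angle of the boom (rad), counter-clockwise seen from above is positive; range -0.5 to 1.75. It starts swung aside, at 1.25 to 1.5; the bottle stands at 0.5 to 0.7, the fossil at -0.2 to 0.15. At angle 0 the boom points from the post along the stand's own -x. It turns stiffly (about 0.8 N m of dry friction plus 0.5 N m per rad/s) and stays where it is left when pushed slowly; pushed fast it coasts a little.
- bar_mid (a point): Point on the axis of the horizontal steel boom bar, 165 mm out from the post's axis, 275 mm above the bench. The bar is round, 25 mm in diameter, bare from 28 to 200 mm from the post's axis, with free space above it and beside it; push it sideways with the fingers reaching down beside it.
- focus_block (a point): Centre of the top of the white focus block that carries the head at the end of the bar, 217 mm out from the post's axis, 300 mm above the bench. The block is 34 mm long along the boom (200 to 234 mm from the axis), 50 mm wide; its black knobs stick out 66 mm to both sides of the boom's line at 190 to 235 mm height, 196 to 238 mm from the axis.
- objective (a point): Centre of the underside of the microscope's objective with its black ring light (82 mm in diameter), 135 mm above the bench, 280 mm out from the post's axis in line with the bar. The white microscope head above it is 86 mm wide; its two eyepieces lean outwards, away from the post, to 365 mm from the post's axis and 335 mm above the bench.
- slab: Heavy stone slab, about 130 x 120 mm, on a 160 x 140 mm rubber mat; it does not move; its top is 42 mm above the bench. Origin: on the bench under the fossil's centre.
- fossil (a point): Centre of the coiled fossil shell (42 mm across) on the slab's top, 45 mm above the bench. It lies within 6 mm of the objective's arc.
- petri_dish: Clear open dish with stone chips, 90 mm in diameter, 15 mm tall, loose on the bench between the post and the slab. Bystander. Origin: centre of its underside.
- forceps: Steel forceps, about 130 mm long, 8 mm high, loose on the bench. Bystander. Origin: under the middle.
- brush: Cleaning brush about 170 mm long, loose on the bench. Bystander.
- loupe: Small black eyeglass loupe, 42 mm in diameter, 34 mm tall, loose on the bench. Bystander. Origin: centre of its underside.
Mind the look-alikes: they are no part of the job. What is shaped like the bottle but purple or turquoise is not meant.

How it is judged:
By the outcome, as a careful person would: the job done as asked, in the order asked, and still so for the second after the job is handed in, with the robot touching nothing.
It also fails if it takes over 64 s, if anything falls off the work surface, if the arm or the gripper's body presses on something with over 40 N, if the wrist force passes 120 N, or if a joint passes its speed limit or range.

## Robot

A 7-joint arm with a two-finger parallel gripper is mounted at the origin on the work surface. World frame = base frame: x ahead of the robot, y to its left, z up, the work surface at z = 0. Lengths are in m, angles in degrees, forces in N, time in s.
With the tool pointing down it reaches from about 0.425 to 0.875 m from the base axis. Payload 4.7 kg.
Tool frame: the origin (TCP) lies on the centre line of the jaws, within the pads' length; the fingertips stand 11 mm ahead of it and the grasp point (between the pads) lies 8 mm behind it (finger_overhang is the x of the fingertips in the tool frame, in m); x points along the fingers, z is the direction in which the jaws open and shut, and the axes are right-handed (so a half turn about x gives the same grasp; the last joint's range is limited). The gripper opens to 87 mm and grips with 3 to 60 N. Pads are 19 mm wide; open, the fingers measure 117 mm over their backs; the gripper's body (75 mm by 190 mm) begins 51 mm behind the grasp point.
Start: joints at [-75.739, 18.392, -4.016, 83.108, 1.295, 78.541, -3.26], TCP at [0.151, 0.632, 0.234] pointing down, gripper open.
Joint ranges: [-163.93, 163.93], [-17.29, 119.83], [-79.2, 71.16], [3.27, 140.29], [-89.18, 269.18], [5.43, 117.66], [-154.24, 154.24]. Speed limits (degrees/s): [147.25, 147.25, 180, 180, 180, 180, 180].

## Interface

Orientations are given as [roll, pitch, yaw] about the fixed x, y, z axes, in that order (R = Rz(yaw) Ry(pitch) Rx(roll)).
In Python, from cell import get_obs, read_camera, sign_off, cut_out, finger_overhang gives the robot as it stands.
- The arm moves only by the tool servo_tool, never from a script. Its argument "rows" is one flat list of numbers, 5 for each row, row after row: the shift along the world's x, y, z in mm, then the turn about the world's z in degrees, then the closure, from 0 (fully open) to 1 (shut). A call has 1 to 10 rows; each row is the pose to reach, as a shift and turn from the pose commanded when the call began; what a row does not reach only later rows make up. A row lasts 1/12 s, in which the tool goes at most 41.7 mm and 7.16 degrees, less where a joint would pass 70% of its speed; a pose out of reach is approached as far as the arm can. A call with a gripper value outside its range is refused whole. The fingers move at their own pace and stop on an object; "force" is the grip in N (left out, the last holds). Time passes only in rows, so rows that repeat a pose let the fingers close. It gives the time, the measured TCP pose, the force and the opening at its end, in the units of the state.
- get_obs(): the state, without advancing time (a new reading comes with each control period).
- read_camera(name): name is "side" or "top" or "wrist"; returns a dict with "frame" (420x560x3 uint8, blue, green, red), "range_z" (420x560 float32, m along the optical axis (not along the pixel's ray), 0 where there is no reading), "intrinsics" (3x3 intrinsics, pixels), "cam_to_world" (4x4, takes a point from camera to world coordinates); the wrist camera has in their place "tool_from_camera" (4x4, takes a point from camera to tool coordinates, whose origin is the TCP and whose axes are the tool frame's). Camera axes: x right, y down, z forward; pixel columns grow to the right and rows downward; lengths in m; the calibration is good to about 2 mm. The wrist camera is an equidistant fisheye: a pixel r from the principal point sees the ray r / f radians off the axis. A picture is of the moment at which its call begins: read the wrist's pose just before it.
- sign_off(): hands the job in, once; it reports no verdict.
Trained networks look in a picture, given as the dict that the camera call returned (one of the last four; its "shot" number tells which), for a name from the list of things; names that differ only in an ending like _2 or _b are one class to them, and where a whole thing is asked for, a point or a joint stands for the part that bears it (a point fixed in the world has none). Each returns a list of dicts, best first, with "score" (0 to 1); they miss things now and then, are a little off and sometimes report something else, mostly with a low value. They report only what shows in the picture. A call takes as long as a camera call. They do not tell look-alikes from the thing itself.
- cut_out(name, picture): "pixels" (420x560 bool, what is visible of it) and "extent" ([centre column, centre row, width, height] in pixels, round what is visible of it).
The state is a dict: "time_s": time; "qpos": joint angles; "joint_velocities": joint speeds; "effort": joint torques, N m; "tool_pos": TCP position; "tool_rot": TCP orientation; "force": force on the tool from outside, world axes, zero at the start; "wrist_torque": the same for the moment, N m; "grip_width": finger opening in m.
Only numpy, scipy, OpenCV 4.12 (cv2) and the standard library are available. Lean on these libraries where they do the work, as an engineer would, in place of code of your own. Each camera call takes 0.05 s, during which the arm holds its last target.

## Working session

There is one attempt and no reset: what is moved stays moved. The work goes in short steps, Python scripts to look and compute and a tool call to move; the robot and the scene stay as the last step left them, time stands still between calls to the robot, and variables do not carry over. Pictures are saved under pics/ and viewed, and the job is handed in when it is done.

Besides the shell and the picture viewer there is one more tool, called as name(argument=value, ...) on one line, values as JSON. servo_tool: Moves the arm, as the interface text tells. Its arguments: {"type":"object","properties":{"rows":{"type":"array"},"force":{"type":"number"}},"required":["rows"]}

```bash
mkdir -p pics; cat > h.py <<'E'
import numpy as np, cv2
from cell import get_obs, read_camera, sign_off, cut_out, finger_overhang
def pts(p,mask=None):
    K=p["intrinsics"];z=p["range_z"];v,u=np.indices(z.shape)
    m=z>0
    if mask is not None:m&=mask
    u,v,z=u[m],v[m],z[m]
    c=np.stack([(u-K[0,2])/K[0,0]*z,(v-K[1,2])/K[1,1]*z,z,np.ones_like(z)])
    return (p["cam_to_world"]@c)[:3].T
E
python3 - <<'E'
from h import *
o=get_obs();print(o)
for n in("top","side"):
    p=read_camera(n);cv2.imwrite(f"pics/{n}0.png",p["frame"])
    print(n,p["cam_to_world"].round(3).tolist(),p["intrinsics"].tolist())
    for t in("bottle","tray","short_bottle","jar","stand","boom","objective","slab","fossil","petri_dish","focus_block"):
        for r in cut_out(t,p)[:3]:
            q=pts(p,r["pixels"])
            print(t,round(r["score"],2),np.round(r["extent"]).tolist(),np.median(q,0).round(3) if len(q) else 0, q.min(0).round(3) if len(q) else 0,q.max(0).round(3) if len(q) else 0)
E
```

```text
{'time_s': 0.0, 'qpos': array([-75.73966927,  18.44037046,  -4.01390449,  83.17553653,
         1.29593692,  78.54053016,  -3.25869513]), 'joint_velocities': array([ 0.01591236, -0.14023091, -0.04783782,  0.08432978,  0.06348335,
        0.06762533,  0.02386279]), 'effort': array([-3.47628984e-04, -4.91297364e+01, -4.03687572e-01, -3.12536645e+01,
       -6.38259854e-02,  4.35409416e-02,  1.66813134e-04]), 'tool_pos': array([0.15116161, 0.63162705, 0.23244086]), 'tool_rot': array([-176.29784639,   89.88861949,  -99.74846538]), 'force': array([-0.11403905,  0.64246533,  0.76548203]), 'wrist_torque': array([-0.02749851,  0.04094072,  0.06414964]), 'grip_width': 0.08719946589118045}
top [[-0.005, -0.997, 0.082, 0.394], [-1.0, 0.006, 0.002, 0.012], [-0.003, -0.082, -0.997, 1.418], [0.0, 0.0, 0.0, 1.0]] [[486.7785671224437, 0.0, 276.40407416170706], [0.0, 486.7785671224437, 206.96314785202426], [0.0, 0.0, 1.0]]
bottle 0.95 [320.0, 269.0, 23.0, 25.0] [ 0.335 -0.1    0.115] [ 0.305 -0.148 -0.005] [ 0.363 -0.075  0.17 ]
bottle 0.95 [185.0, 296.0, 32.0, 25.0] [0.268 0.256 0.113] [ 0.234  0.23
[... 2501 characters left out ...]
 34.0] [ 0.377 -0.422  0.074] [ 0.352 -0.435  0.005] [ 0.421 -0.35   0.084]
boom 0.59 [305.0, 206.0, 89.0, 84.0] [ 0.514 -0.122  0.274] [ 0.418 -0.185  0.001] [0.992 0.589 0.331]
objective 0.8 [305.0, 204.0, 89.0, 89.0] [ 0.517 -0.119  0.272] [ 0.418 -0.185 -0.001] [1.004 0.663 0.331]
slab 0.31 [257.0, 223.0, 12.0, 42.0] [0.438 0.084 0.089] [0.411 0.068 0.002] [0.499 0.32  0.172]
fossil 0.65 [262.0, 208.0, 14.0, 20.0] [0.503 0.238 0.041] [0.457 0.093 0.007] [0.518 0.336 0.147]
petri_dish 0.47 [306.0, 204.0, 85.0, 91.0] [ 0.516 -0.12   0.272] [ 0.416 -0.185 -0.001] [1.004 0.663 0.331]
focus_block 0.65 [307.0, 203.0, 90.0, 91.0] [ 0.521 -0.117  0.268] [ 0.416 -0.185 -0.003] [0.956 0.512 0.331]
```

View pictures.

```bash
python3 - <<'E'
import cv2,numpy as np
a=cv2.imread("pics/top0.png");b=cv2.imread("pics/side0.png")
cv2.imwrite("pics/top0z.png",cv2.resize(a[60:340,130:470],None,fx=2.3,fy=2.1,interpolation=cv2.INTER_CUBIC))
cv2.imwrite("pics/side0z.png",cv2.resize(b[120:400,160:430],None,fx=2.1,fy=2.1,interpolation=cv2.INTER_CUBIC))
s=[cv2.resize(a[y-30:y+30,x-30:x+30],(260,260)) for x,y in((320,269),(185,296),(243,227))]
cv2.imwrite("pics/cand.png",np.hstack(s))
E
```

```text
(no output)
```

View pics/top0z.png

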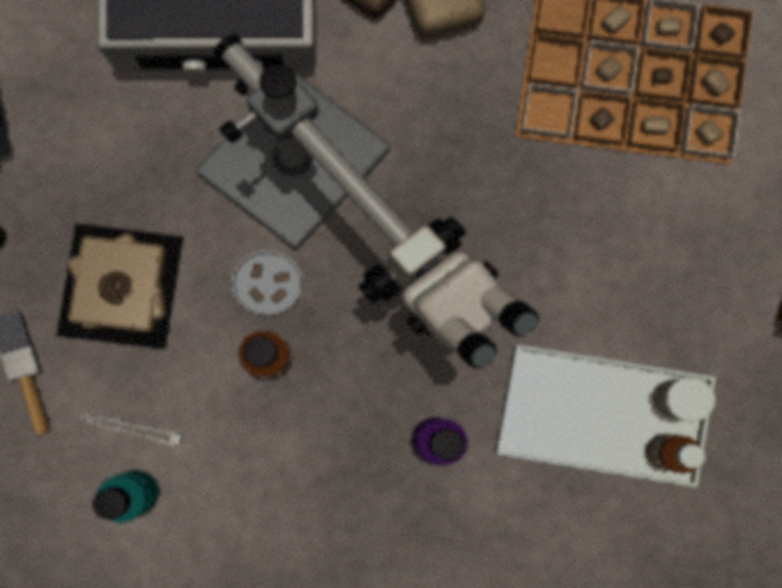

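View pics/side0z.png

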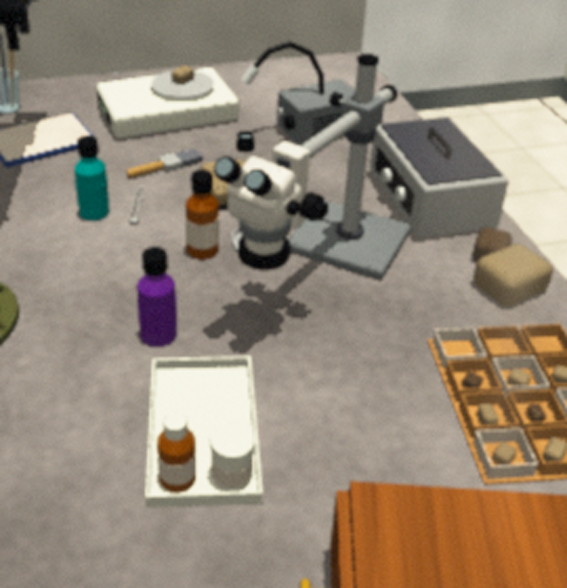

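View pics/cand.png

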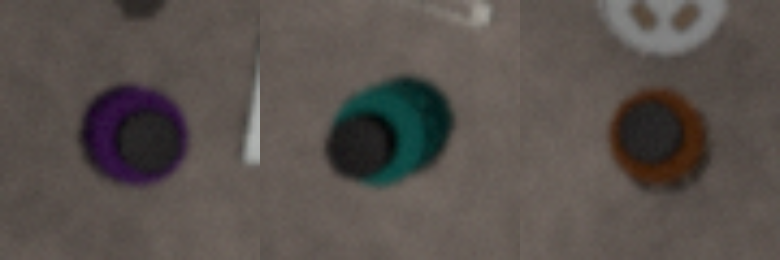

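The top picture shows three bottle shapes: purple (320,269), turquoise (185,296) and amber (243,227). The amber one is meant. It stands between the swung-aside boom and the slab, and the crop confirms the colour. The empty part of the tray is its left half, around (375,255).

```bash
cat > m.py <<'E'
from h import *
from scipy.optimize import least_squares
def circ(q,r=None):
    f=lambda p:np.hypot(q[:,0]-p[0],q[:,1]-p[1])-(p[2] if r is None else r)
    return least_squares(f,[*q[:,:2].mean(0),.02],loss='soft_l1',f_scale=.002).x
E
python3 - <<'E'
from m import *
p=read_camera("top");s=read_camera("side")
K=p["intrinsics"];T=p["cam_to_world"]
def sel(P,c,r,z0,z1):
    return P[(np.hypot(P[:,0]-c[0],P[:,1]-c[1])<r)&(P[:,2]>z0)&(P[:,2]<z1)]
P=pts(p);S=pts(s)
for n,Q in(("top",P),("side",S)):
    q=sel(Q,(.445,.09),.05,.155,.18);print(n,"cap",len(q),q.mean(0),q.min(0),q.max(0))
    if n=="side":print(circ(q,.019))
    q=sel(Q,(.445,.09),.06,.02,.1);print(n,"body",len(q),circ(q,.03))
    q=sel(Q,(.70,.01),.25,.36,.40);print(n,"posttop",len(q),q.mean(0),q.min(0),q.max(0))
# tray: mask min area rect via pixels, project to rim plane .022
r=cut_out("tray",p)[0]["pixels"].astype(np.uint8)
(b)=cv2.minAreaRect(cv2.findNonZero(r));bx=cv2.boxPoints(b)
def ray(uv,z):
    uv=np.atleast_2d(uv);d=np.c_[(uv[:,0]-K[0,2])/K[0,0],(uv[:,1]-K[1,2])/K[1,1],np.ones(len(uv))]@T[:3,:3].T
    return T[:3,3]+d*((z-T[2,3])/d[:,2])[:,None]
print("tray",ray(bx,.022).round(3).tolist(),ray(b[0],.022))
# fossil: dark pixels within slab
g=cv2.cvtColor(p["frame"],cv2.COLOR_BGR2GRAY)
cv2.imwrite("pics/slab.png",cv2.resize(p["frame"][160:235,145:220],(600,600),interpolation=cv2.INTER_NEAREST))
cv2.imwrite("pics/boom.png",cv2.resize(p["frame"][65:240,210:380],None,fx=3.3,fy=3.3,interpolation=cv2.INTER_CUBIC))
sub=g[180:215,160:200]; 
m=np.zeros_like(g);m[182:212,163:198]=1
mm=((g<85)&(m>0)).astype(np.uint8)
n,l,st,c=cv2.connectedComponentsWithStats(mm)
for i in range(1,n):print(st[i],c[i],ray(c[i],.045))
# bar points
q=P[(P[:,2]>.275)&(P[:,2]<.30)&(P[:,0]<.75)&(P[:,0]>.5)];print(len(q));np.save("P.npy",P)
E
```

```text
top cap 166 [0.446725   0.10196369 0.16455491] [0.42997087 0.08324737 0.15736748] [0.46385136 0.11926521 0.17210076]
top body 32 [0.44668641 0.10216937 0.02      ]
top posttop 211 [0.71974001 0.06988084 0.3745229 ] [0.70253649 0.0530931  0.36063055] [0.73789528 0.0861492  0.37946145]
side cap 72 [0.44121757 0.09681601 0.16513808] [0.42350817 0.07974535 0.1558313 ] [0.45944729 0.12266671 0.17078144]
[0.44217698 0.10298118 0.02      ]
side body 269 [0.44132615 0.10356608 0.02      ]
side posttop 70 [0.71278169 0.06367659 0.372584  ] [0.69899557 0.04895158 0.36002592] [0.72912225 0.08815393 0.38008434]
tray [[0.312, -0.177, 0.022], [0.462, -0.206, 0.022], [0.416, -0.458, 0.022], [0.267, -0.426, 0.022]] [[ 0.36403536 -0.31674795  0.022     ]]
[163 182   2   1   2] [163.5 182. ] [[0.57964194 0.3355917  0.045     ]]
[173 189  14  16 181] [179.49171271 196.32044199] [[0.53843014 0.28963329 0.045     ]]
[196 210   2   2   3] [196.33333333 210.66666667] [[0.49733771 0.24149756 0.045     ]]
1786
```

View pics/slab.png

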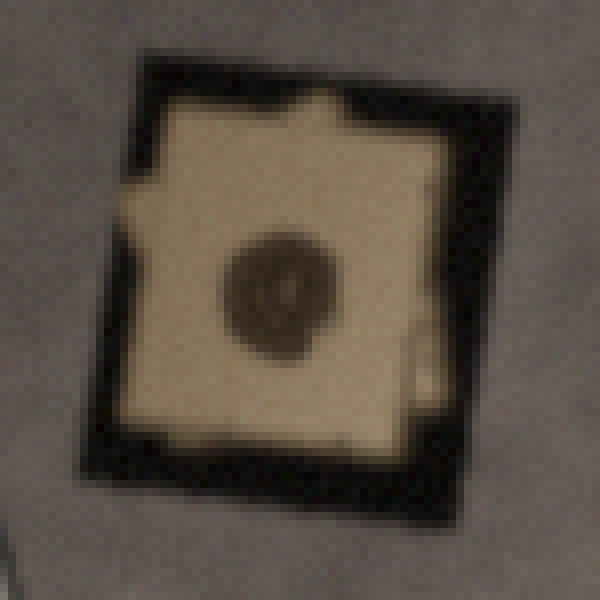

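View pics/boom.png

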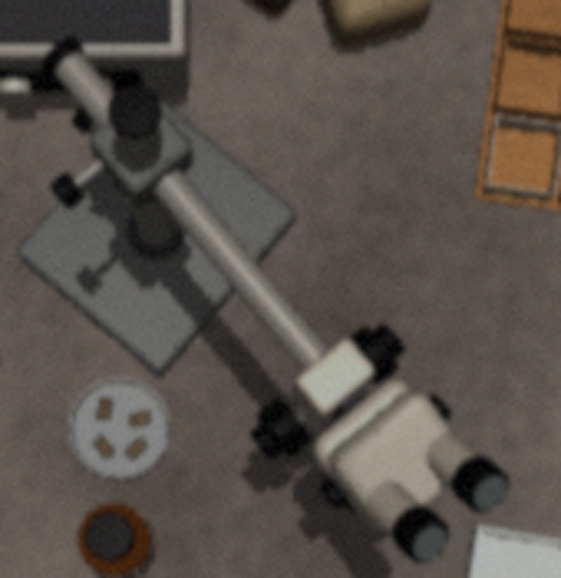

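```bash
python3 - <<'E'
from m import *
from scipy.spatial.transform import Rotation as R
o=get_obs();M=R.from_euler('xyz',o["tool_rot"],degrees=True).as_matrix();print(M.round(3))
P=np.load("P.npy")
q=P[(P[:,2]>.31)&(P[:,0]<.6)];print("high",len(q),q.min(0),q.max(0))
post=np.array([.719,.069])
q=P[(P[:,2]>.25)&(P[:,2]<.292)]
d=np.hypot(*(q[:,:2]-post).T);q=q[(d>.05)&(d<.19)&(q[:,0]<.72)];c=q[:,:2].mean(0)
u,s,v=np.linalg.svd(q[:,:2]-c);dd=v[0]*np.sign(v[0]@(c-post));n=np.array([-dd[1],dd[0]])
print("bar",len(q),c,dd,np.degrees(np.arctan2(dd[1],dd[0]))%360,"post offset from line",(post-c)@n,s)
E
```

```text
[[ 0.    -0.973  0.233]
 [ 0.     0.233  0.973]
 [-1.    -0.     0.   ]]
high 4265 [ 0.01973871 -0.18282862  0.31002338] [0.49517084 0.63413329 0.67046736]
bar 681 [0.63255226 0.00771183] [-0.59734249 -0.80198625] 233.32019643221236 post offset from line 0.0327198652914498 [1.50082192 0.3628258 ]
```

servo_tool(rows=[0,0,60,0,0,0,0,120,0,0,20,-36,130,0,0,40,-72,130,0,0,60,-108,130,0,0,80,-144,130,0,0,100,-180,130,0,0,120,-216,130,0,0,140,-252,130,0,0,140,-252,130,0,0])

```text
time_s: 2.18
tool_pos: [0.2957, 0.3742, 0.3646]
tool_rot: [-83.2, 89.9, -7.2]
force: [1.5, 0.2, 1.1]
grip_width: 0.0872
```

servo_tool(rows=[20,-36,0,-5,0,40,-72,0,-10,0,60,-108,0,-15,0,80,-144,0,-20,0,100,-180,0,-25,0,120,-216,-20,-30,0,140,-252,-40,-30,0,150,-274,-60,-30,0,150,-274,-60,-30,0,150,-274,-60,-30,0])

```text
time_s: 3.02
tool_pos: [0.4411, 0.1044, 0.3026]
tool_rot: [142.2, 89.9, -171.5]
force: [-0.1, 0.6, 1.6]
grip_width: 0.0868
```

```bash
python3 - <<'E'
from m import *
from scipy.spatial.transform import Rotation as R
o=get_obs();print(o["tool_pos"],o["qpos"].round(1))
p=read_camera("wrist");cv2.imwrite("pics/w1.png",p["frame"])
M=R.from_euler('xyz',o["tool_rot"],degrees=True).as_matrix()
K=p["intrinsics"];C=p["tool_from_camera"];print(C.round(3).tolist(),K.tolist(), M[:,2])
z=p["range_z"];v,u=np.indices(z.shape);x=(u-K[0,2])/K[0,0];y=(v-K[1,2])/K[1,1];r=np.hypot(x,y)+1e-9
k=np.tan(r)/r;m=(z>0)&(r<1.3)
c=np.stack([x*k*z,y*k*z,z,np.ones_like(z)])[:,m]
W=(M@(C@c)[:3]).T+o["tool_pos"]
for h in((.155,.175),):
    q=W[(np.hypot(W[:,0]-.444,W[:,1]-.1025)<.04)&(W[:,2]>h[0])&(W[:,2]<h[1])]
    print(len(q),q.mean(0),q.min(0),q.max(0),cv2.minEnclosingCircle((q[:,:2]*1000).astype(np.float32)))
for b in cut_out("bottle",p):print(b["score"],b["extent"])
E
```

```text
[0.44108619 0.10442067 0.3025984 ] [-45.   -9.   25.3 103.8   3.8  84.5  26. ]
[[0.001, -0.274, 0.962, -0.15], [-0.0, -0.962, -0.274, 0.074], [1.0, -0.0, -0.001, -0.0], [0.0, 0.0, 0.0, 1.0]] [[325.19226210127806, 0.0, 277.17684211194853], [0.0, 325.19226210127806, 207.4306515770364], [0.0, 0.0, 1.0]] [ 0.69091736  0.72293198 -0.00159871]
1291 [0.44421067 0.10196234 0.16359654] [0.42613913 0.08258378 0.15506568] [0.46363423 0.11998376 0.16629571] ((444.913330078125, 101.1893310546875), 18.970462799072266)
0.97 [279.2, 190.1, 48.8, 69.2]
0.9 [271.6, 10.2, 44.8, 20.5]
0.82 [108.1, 220.4, 80.4, 48.1]
0.62 [296.6, 295.4, 265.1, 93.5]
```

View pics/w1.png

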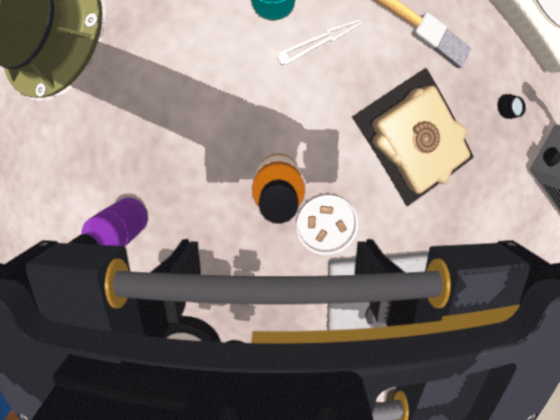

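The wrist view shows the amber bottle between the jaws at about (278,195). The purple one is off to the left at (115,222) and the petri dish is beside the amber bottle at (326,222). Now I'll descend on the cap.

servo_tool(rows=[4,-3,-20,0,0,4,-3,-40,0,0,4,-3,-60,0,0,4,-3,-80,0,0,4,-3,-100,0,0,4,-3,-115,0,0,4,-3,-130,0,0,4,-3,-145,0,0,4,-3,-157,0,0,4,-3,-157,0,0])

```text
time_s: 3.95
tool_pos: [0.4438, 0.1047, 0.1451]
tool_rot: [156.5, 89.8, -156.8]
force: [-0.5, -0.5, 0.3]
grip_width: 0.0869
```

servo_tool(rows=[0,0,0,0,0.2,0,0,0,0,0.35,0,0,0,0,0.45,0,0,0,0,0.5,0,0,0,0,0.55,0,0,0,0,0.6,0,0,0,0,0.7,0,0,0,0,0.8,0,0,0,0,1,0,0,0,0,1], force=20)

```text
time_s: 4.78
tool_pos: [0.4452, 0.103, 0.1466]
tool_rot: [173.2, 90.0, -140.3]
force: [-0.4, 0.4, 0.9]
grip_width: 0.0375
```

servo_tool(rows=[0,0,6,0,1,0,0,15,0,1,0,0,35,0,1,0,0,60,0,1,0,0,90,0,1,0,0,120,0,1,0,0,150,0,1,0,0,180,0,1,0,0,210,0,1,0,0,240,0,1], force=25)

```text
time_s: 5.62
tool_pos: [0.4448, 0.1029, 0.3887]
tool_rot: [-3.4, 89.9, 43.1]
force: [1.3, 0.1, -2.6]
grip_width: 0.0375
```

servo_tool(rows=[0,0,30,0,1,0,0,60,4,1,0,0,90,8,1,0,0,115,12,1,0,0,130,16,1,0,0,135,20,1,0,0,140,22,1,0,0,140,22,1])

```text
time_s: 6.28
tool_pos: [0.4453, 0.1031, 0.5281]
tool_rot: [-42.7, 89.9, 25.9]
force: [1.0, 0.6, -2.1]
grip_width: 0.0379
```

```bash
python3 - <<'E'
from m import *
o=get_obs();print(o["tool_pos"],o["qpos"].round(1),o["grip_width"])
p=read_camera("side");cv2.imwrite("pics/s2.png",p["frame"])
p=read_camera("top");cv2.imwrite("pics/t2.png",p["frame"])
E
```

```text
[0.44525206 0.10310217 0.52814944] [-47.1  -5.2  27.6  75.1   2.5 109.3  49.9] 0.037894124679806136
```

View pics/s2.png

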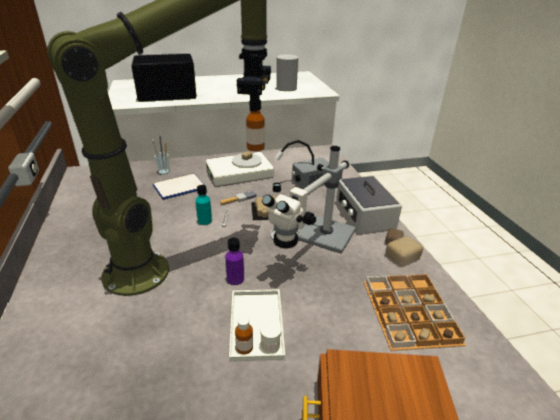

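The amber bottle hangs upright at (256,130) in the side view, above eyepiece height. I'll carry it over to the empty half of the tray.

servo_tool(rows=[0,-25,0,6,1,0,-60,0,12,1,0,-95,0,18,1,0,-130,0,24,1,0,-165,0,30,1,-10,-200,0,36,1,-20,-235,0,42,1,-35,-270,0,48,1,-50,-305,0,54,1,-60,-330,0,60,1])

```text
time_s: 7.22
tool_pos: [0.3827, -0.231, 0.5262]
tool_rot: [-23.9, 89.9, 104.6]
force: [-0.1, -0.6, -1.7]
grip_width: 0.0375
```

servo_tool(rows=[-5,-15,0,5,1,-10,-30,0,5,1,-10,-30,0,5,1,-10,-30,0,5,1])

```text
time_s: 7.55
tool_pos: [0.3748, -0.2571, 0.5263]
tool_rot: [-55.5, 89.9, 77.9]
force: [0.7, 0.8, -2.2]
grip_width: 0.0375
```

```bash
python3 - <<'E'
from m import *
o=get_obs();print(o["tool_pos"],o["tool_rot"],o["qpos"].round(1),o["grip_width"])
p=read_camera("side");cv2.imwrite("pics/s3.png",p["frame"])
p=read_camera("top");cv2.imwrite("pics/t3.png",p["frame"])
E
```

```text
[ 0.37477821 -0.25707235  0.52634565] [-55.47206996  89.88689221  77.94982272] [-43.2 -14.7  58.   76.3  13.2 111.1 152.2] 0.037546914950927934
```

View pics/s3.png

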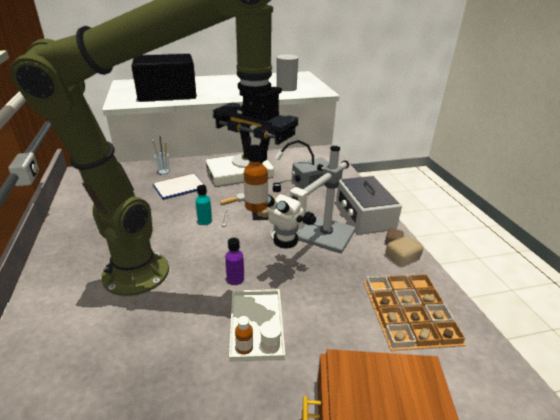

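View pics/t3.png

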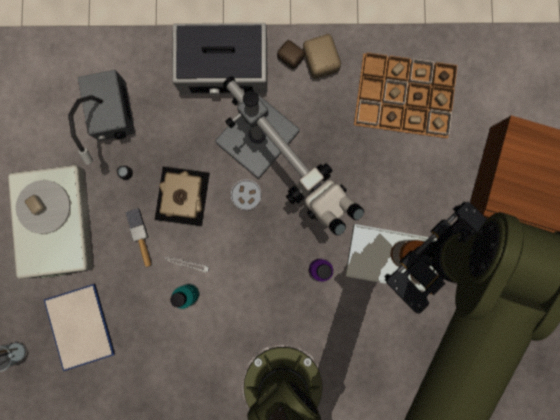

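Joint 7 reads 152.2°, close to its limit of 154.24°, so I'll turn back 30° before descending.

servo_tool(rows=[0,0,0,-6,1,0,0,0,-12,1,0,0,0,-18,1,0,0,0,-24,1,0,0,-20,-30,1,0,0,-50,-30,1,0,0,-80,-30,1,0,0,-110,-30,1,0,0,-140,-30,1,0,0,-150,-30,1])

```text
time_s: 8.48
tool_pos: [0.3741, -0.2546, 0.3723]
tool_rot: [63.6, 89.6, 167.3]
force: [0.2, -0.2, -2.2]
grip_width: 0.0373
```

```bash
python3 - <<'E'
from m import *
o=get_obs();print(o["tool_pos"],o["qpos"].round(1),o["grip_width"])
p=read_camera("side");cv2.imwrite("pics/s4.png",p["frame"])
E
```

```text
[ 0.37408398 -0.25456598  0.37229617] [-28.5 -15.5  48.4  96.8  11.6  93.9 123.2] 0.037319200236404816
```

View pics/s4.png

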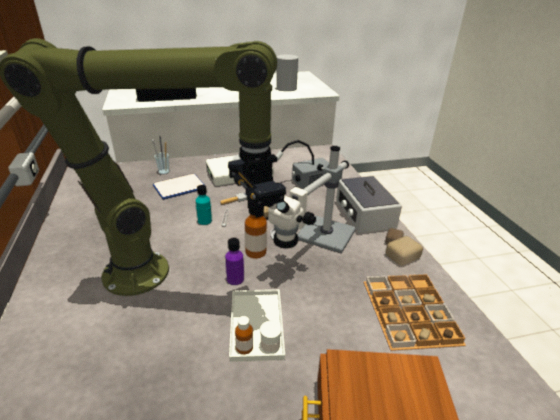

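servo_tool(rows=[0,0,-25,0,1,0,0,-50,0,1,0,0,-75,0,1,0,0,-100,0,1,0,0,-125,0,1,0,0,-150,0,1,0,0,-170,0,1,0,0,-185,0,1,0,0,-190,0,1,0,0,-190,0,1])

```text
time_s: 9.37
tool_pos: [0.3757, -0.2564, 0.1868]
tool_rot: [101.6, 89.9, -154.8]
force: [0.3, 0.3, -2.7]
grip_width: 0.0375
```

```bash
python3 - <<'E'
from m import *
o=get_obs();print(o["tool_pos"],o["qpos"].round(1),o["grip_width"])
p=read_camera("side");cv2.imwrite("pics/s5.png",cv2.resize(p["frame"][120:400,130:410],None,fx=2,fy=2))
E
```

```text
[ 0.3756645  -0.25642004  0.1867785 ] [-28.6 -10.2  55.3 114.7   8.9  71.4 127. ] 0.037498439539292945
```

View pics/s5.png

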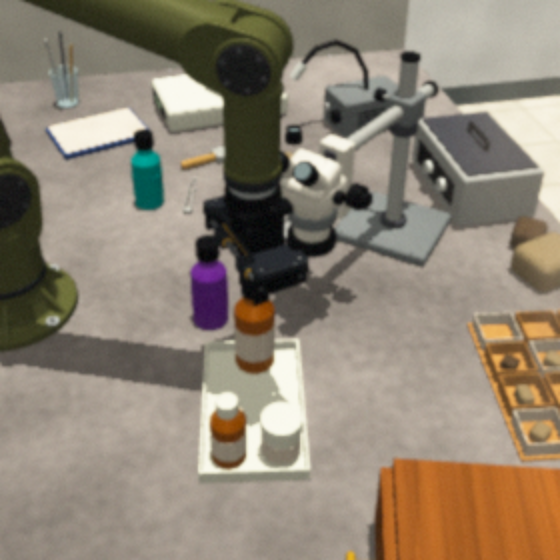

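The bottle is about 36 mm above the tray floor, over the empty end, and clear of the rim and the other containers.

servo_tool(rows=[0,0,-10,0,1,0,0,-18,0,1,0,0,-25,0,1,0,0,-30,0,1,0,0,-32,0,1,0,0,-33,0,1,0,0,-34,0,1,0,0,-34,0,1])

```text
time_s: 10.08
tool_pos: [0.3753, -0.2569, 0.1526]
tool_rot: [-109.7, 90.0, -6.2]
force: [0.0, -0.4, -2.3]
grip_width: 0.0372
```

servo_tool(rows=[0,0,-1,0,1,0,0,-1,0,1,0,0,-1,0,1])

```text
time_s: 10.33
tool_pos: [0.3753, -0.2569, 0.1517]
tool_rot: [-84.3, 90.0, 19.2]
force: [-0.0, -0.2, -1.9]
grip_width: 0.0375
```

servo_tool(rows=[0,0,-1,0,1,0,0,-1,0,1,0,0,-1,0,1])

```text
time_s: 10.58
tool_pos: [0.3753, -0.2569, 0.1507]
tool_rot: [-98.2, 90.0, 5.3]
force: [1.1, -0.9, -2.7]
grip_width: 0.0374
```

servo_tool(rows=[0,0,-1,0,1,0,0,-1,0,1,0,0,-1,0,1])

```text
time_s: 10.83
tool_pos: [0.3759, -0.2571, 0.1505]
tool_rot: [-100.4, 89.9, 3.2]
force: [-1.3, 0.1, 6.5]
grip_width: 0.0375
```

servo_tool(rows=[0,0,-1,0,1,0,0,-1,0,1,0,0,-1,0,1])

```text
time_s: 11.08
tool_pos: [0.3763, -0.2575, 0.1504]
tool_rot: [-112.4, 89.9, -8.8]
force: [-3.0, 1.1, 11.9]
grip_width: 0.0379
```

Force on the tool changed from −2 N to +12 N, so the bottle is on the floor. I'll back off 1.5 mm of press and open slowly.

servo_tool(rows=[0,0,1,0,1,0,0,1.5,0,0.55,0,0,1.5,0,0.5,0,0,1.5,0,0.45,0,0,1.5,0,0.4,0,0,1.5,0,0.3,0,0,1.5,0,0.2,0,0,1.5,0,0.1,0,0,1.5,0,0,0,0,1.5,0,0])

```text
time_s: 11.92
tool_pos: [0.3753, -0.2568, 0.1501]
tool_rot: [-12.6, 90.0, 90.9]
force: [-0.4, 0.8, -0.1]
grip_width: 0.0776
```

servo_tool(rows=[0,0,10,0,0,0,0,25,0,0,0,0,50,0,0,0,0,80,0,0,0,0,110,0,0,0,0,140,0,0,0,0,170,0,0,0,0,200,0,0,0,0,230,0,0,0,0,260,0,0])

```text
time_s: 12.75
tool_pos: [0.3747, -0.257, 0.4125]
tool_rot: [-96.9, 89.9, 6.6]
force: [0.4, -1.1, -0.3]
grip_width: 0.0872
```

```bash
python3 - <<'E'
from m import *
o=get_obs();print(o["tool_pos"],o["qpos"].round(1),o["grip_width"])
p=read_camera("side");cv2.imwrite("pics/s6.png",cv2.resize(p["frame"][120:400,130:410],None,fx=2,fy=2))
p=read_camera("wrist");cv2.imwrite("pics/w6.png",p["frame"])
E
```

```text
[ 0.37466924 -0.25704631  0.41247638] [-25.9 -14.2  46.4  92.   10.3  97.7 124.6] 0.08722323899292905
```

View pics/s6.png

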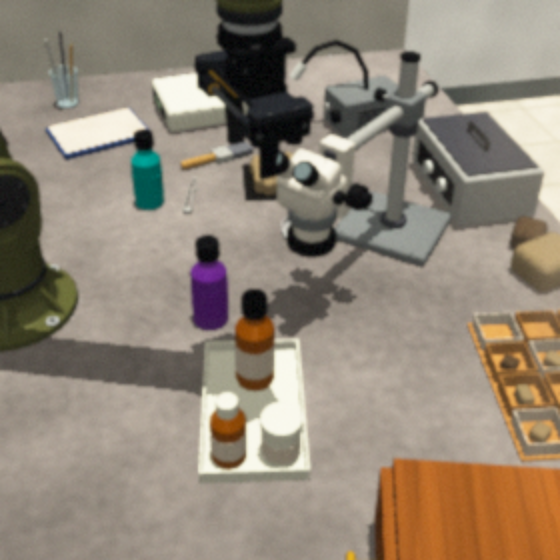

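View pics/w6.png

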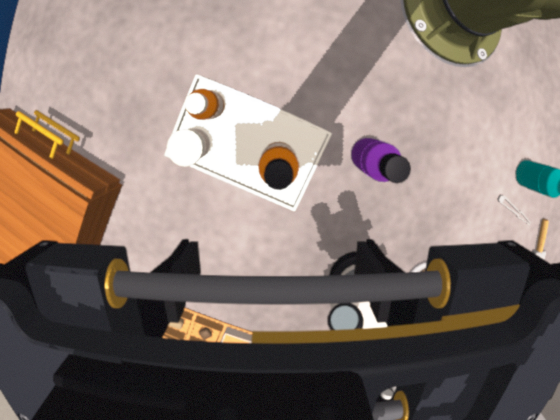

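The amber bottle stands upright in the tray, at (254,345) in the side crop and (278,165) in the wrist view, with nothing else disturbed. Next I'll measure the boom.

```bash
python3 - <<'E'
from m import *
P=np.load("P.npy")
q=P[(P[:,2]>.368)&(P[:,2]<.385)&(np.hypot(P[:,0]-.72,P[:,1]-.07)<.03)]
post=circ(q)[:2] if 0 else np.array(cv2.minEnclosingCircle((q[:,:2]*1000).astype(np.float32))[0])/1000
print("post",post,q.mean(0),len(q))
post=q.mean(0)[:2]
d=P[:,:2]-post;r=np.hypot(*d.T);a=np.degrees(np.arctan2(d[:,1],d[:,0]))%360
m=(P[:,2]>.272)&(P[:,2]<.295)&(r>.06)&(r<.195)&(abs(a-217)<15)
q=P[m];c=q[:,:2].mean(0);v=np.linalg.svd(q[:,:2]-c,full_matrices=False)[2][0];v*=np.sign(v@(c-post));n=np.array([-v[1],v[0]])
print("bar",len(q),c,np.degrees(np.arctan2(v[1],v[0]))%360,"mean bearing",np.median(a[m]),"off",(post-c)@n, q[:,2].max())
m=(P[:,2]>.294)&(P[:,2]<.306)&(r>.195)&(r<.24)&(abs(a-217)<15);print("block",m.sum(),P[m].mean(0),np.median(a[m]),r[m].min(),r[m].max(),np.hypot(*(P[m].mean(0)[:2]-post)))
f=np.array([.5384,.2896])-post;print("fossil",np.hypot(*f),np.degrees(np.arctan2(f[1],f[0])))
E
```

```text
post [0.7203902  0.06940553] [0.71994872 0.06988089 0.37470092] 208
bar 598 [ 0.6208967  -0.00990119] 219.2320382832791 mean bearing 218.70392440398575 off 0.0008482236075718504 0.29410735890875683
block 299 [ 0.55229877 -0.06680811  0.29933691] 219.18262582796035 0.19981561691369834 0.23323026976499994 0.21631085926419152
fossil 0.2850200492083569 129.56611961435138
```

servo_tool(rows=[20,20,0,3,0,48,48,0,6,0,76,77,0,10,0,104,105,0,14,0,132,133,0,18,0,160,162,0,22,0,188,190,0,26,0,212,215,0,26,0,225,229,0,26,0,225,229,0,26,0])

```text
time_s: 13.68
tool_pos: [0.6024, -0.0216, 0.4077]
tool_rot: [58.8, 89.8, -171.2]
force: [-1.1, 0.8, -0.1]
grip_width: 0.0868
```

servo_tool(rows=[0,0,-20,0,0,0,0,-40,0,0,0,0,-60,0,0,0,0,-60,0,0,0,0,-60,0,0])

```text
time_s: 14.1
tool_pos: [0.5992, -0.0282, 0.3498]
tool_rot: [42.7, 89.9, 172.2]
force: [0.1, 0.2, 1.0]
grip_width: 0.0871
```

```bash
python3 - <<'E'
from m import *
from scipy.spatial.transform import Rotation as R
o=get_obs();M=R.from_euler('xyz',o["tool_rot"],degrees=True).as_matrix();print(o["tool_pos"],o["qpos"].round(1),o["grip_width"],np.degrees(np.arctan2(M[1,2],M[0,2])))
p=read_camera("wrist");cv2.imwrite("pics/w7.png",p["frame"])
p=read_camera("side");cv2.imwrite("pics/s7.png",cv2.resize(p["frame"][60:340,160:440],None,fx=2,fy=2))
E
```

```text
[ 0.59924212 -0.02823707  0.34981264] [-35.1  12.5  42.8  80.8  -8.5  90.1 136.6] 0.08708870772086186 129.50781452564763
```

View pics/w7.png

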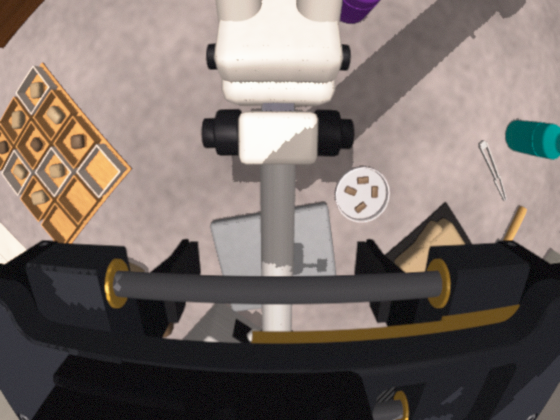

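View pics/s7.png

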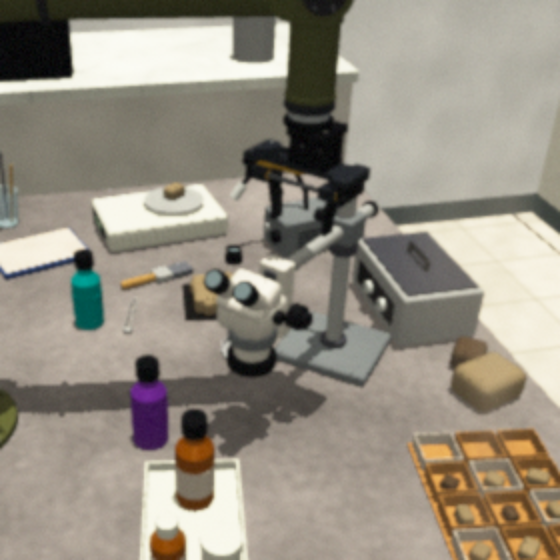

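The jaws straddle the bar, which is centred at column 277. The knobs at row 131 are farther out and lower. I'll go down around the bar and partly close, with a loose straddle and no grip.

servo_tool(rows=[0,0,-20,0,0,0,0,-40,0,0,0,0,-60,0,0,0,0,-75,0,0,0,0,-84,0,0.2,0,0,-84,0,0.4,0,0,-84,0,0.52,0,0,-84,0,0.52,0,0,-84,0,0.52,0,0,-84,0,0.52], force=5)

```text
time_s: 15.03
tool_pos: [0.6008, -0.028, 0.2672]
tool_rot: [-123.0, 89.9, 6.5]
force: [-0.4, 0.4, 0.8]
grip_width: 0.0548
```

```bash
python3 - <<'E'
import numpy as np
post=np.array([720,70]);r=155
a0=219.1
for d in range(0,96,4):
    a=np.radians(a0-d);a00=np.radians(a0)
    print(d,(r*np.array([np.cos(a)-np.cos(a00),np.sin(a)-np.sin(a00)])).round(1))
E
```

```text
0 [0. 0.]
4 [-6.5  8.6]
8 [-12.4  17.7]
12 [-17.7  27.1]
16 [-22.3  36.9]
20 [-26.2  47. ]
24 [-29.4  57.4]
28 [-31.8  67.9]
32 [-33.5  78.6]
36 [-34.5  89.4]
40 [-34.7 100.2]
44 [-34.1 111. ]
48 [-32.8 121.7]
52 [-30.8 132.4]
56 [-28.  142.8]
60 [-24.5 153. ]
64 [-20.3 163. ]
68 [-15.4 172.7]
72 [ -9.9 181.9]
76 [ -3.7 190.8]
80 [  3.1 199.2]
84 [ 10.5 207.2]
88 [ 18.4 214.6]
92 [ 26.8 221.4]
```

servo_tool(rows=[0,0,0,0,0.55,-3,4,0,-2,0.55,-6.5,8.5,0,-4,0.55,-9.5,13,0,-6,0.55,-12.5,17.5,0,-8,0.55,-15,22.5,0,-10,0.55,-17.5,27,0,-12,0.55,-20,32,0,-14,0.55,-22.5,37,0,-16,0.55,-26,47,0,-20,0.55])

```text
time_s: 15.87
tool_pos: [0.5763, 0.0143, 0.2665]
tool_rot: [-156.1, 89.5, -46.9]
force: [8.5, -8.1, -4.8]
grip_width: 0.0416
```

servo_tool(rows=[-1.5,5,0,-2,0.55,-3,10.5,0,-4,0.55,-4.5,15.5,0,-6,0.55,-5.5,21,0,-8,0.55,-6.5,26,0,-10,0.55,-7.5,31.5,0,-12,0.55,-8,37,0,-14,0.55,-8.5,42.5,0,-16,0.55,-8.5,48,0,-18,0.55,-8.5,53,0,-20,0.55])

```text
time_s: 16.7
tool_pos: [0.5656, 0.0687, 0.2663]
tool_rot: [173.2, 89.8, -97.5]
force: [-1.5, -5.4, 0.5]
grip_width: 0.0394
```

```bash
cat > b.py <<'E'
from m import *
import sys
from scipy.spatial.transform import Rotation as R
o=get_obs();M=R.from_euler('xyz',o["tool_rot"],degrees=True).as_matrix();print(o["tool_pos"],o["qpos"].round(1),o["grip_width"],"jaw",np.degrees(np.arctan2(M[1,2],M[0,2]))%360,o["force"])
d=o["tool_pos"][:2]-[.720,.070];print("tool r",np.hypot(*d),"bearing",np.degrees(np.arctan2(d[1],d[0]))%360)
for c in("wrist","side","top"):
    p=read_camera(c);cv2.imwrite(f"pics/{c}_{sys.argv[1]}.png",p["frame"])
np.save("T.npy",pts(p))
E
python3 b.py 8
```

```text
[0.5655773  0.06868289 0.26631102] [-48.    9.   43.   93.4  -6.   80.1  85. ] 0.039446620951782675 jaw 89.26877385079501 [-1.46411041 -5.44844575  0.52314977]
tool r 0.15442831990610234 bearing 180.48867652879358
```

View pics/wrist_8.png

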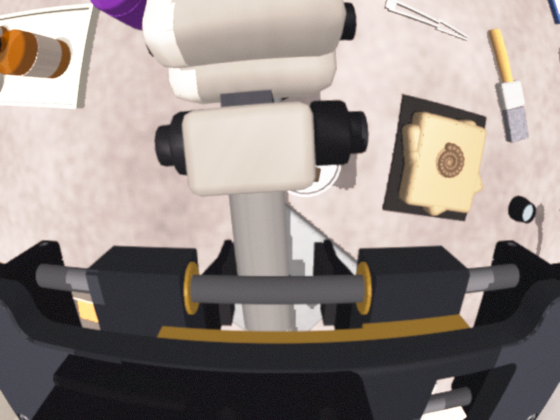

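The boom follows, with the bar against the trailing finger and about 5 N on the tool. I'll continue.

servo_tool(rows=[0,5.5,0,-2,0.55,0.5,11,0,-4,0.55,1,16,0,-6,0.55,2,21.5,0,-8,0.55,3,27,0,-10,0.55,4,32,0,-12,0.55,5.5,37.5,0,-14,0.55,6.5,42.5,0,-16,0.55,8.5,47.5,0,-18,0.55,10,53,0,-20,0.55])

```text
time_s: 17.68
tool_pos: [0.5752, 0.1221, 0.2661]
tool_rot: [171.8, 89.8, -118.9]
force: [-2.0, -6.9, 1.4]
grip_width: 0.0393
```

servo_tool(rows=[2,5,0,-2,0.55,4,10,0,-4,0.55,6.5,15,0,-6,0.55,9,19.5,0,-8,0.55,12,24.5,0,-10,0.55,14.5,29,0,-12,0.55,17.5,33.5,0,-14,0.55,20,36.5,0,-15.5,0.55,22.5,40,0,-17,0.55,22.5,40,0,-17,0.55])

```text
time_s: 18.52
tool_pos: [0.5984, 0.1651, 0.266]
tool_rot: [-159.6, 90.0, -107.1]
force: [-0.4, -1.5, 0.8]
grip_width: 0.0396
```

```bash
python3 b.py 9; python3 - <<'E'
import cv2;a=cv2.imread("pics/top_9.png");cv2.imwrite("pics/top_9z.png",cv2.resize(a[60:260,100:380],None,fx=2.8,fy=2.8))
E
```

```text
[0.59842576 0.16512579 0.26602214] [-53.5  17.1  44.5  86.2 -12.   81.6  44.1] 0.03964201722882748 jaw 52.55241769649312 [-0.44265198 -1.53141214  0.8059222 ]
tool r 0.15436713237018213 bearing 141.9585906922693
```

View pics/top_9z.png

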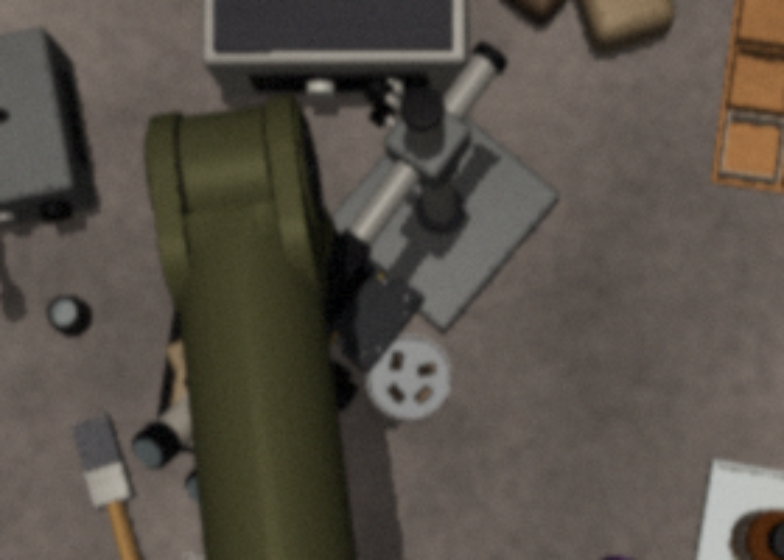

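View pics/wrist_9.png

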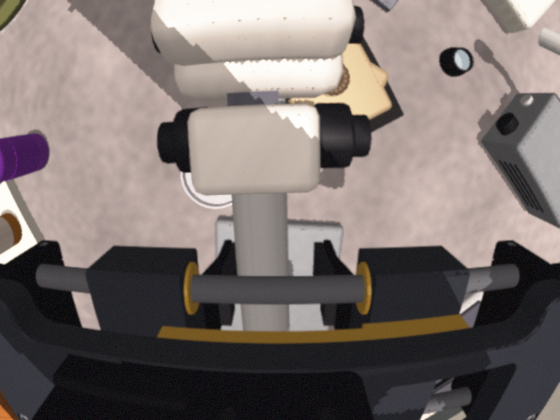

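```bash
cat > w.py <<'E'
from m import *
from scipy.spatial.transform import Rotation as R
post=np.array([.720,.070])
def wp():
    o=get_obs();M=R.from_euler('xyz',o["tool_rot"],degrees=True).as_matrix()
    p=read_camera("wrist");K=p["intrinsics"];C=p["tool_from_camera"]
    z=p["range_z"];v,u=np.indices(z.shape);x=(u-K[0,2])/K[0,0];y=(v-K[1,2])/K[1,1];r=np.hypot(x,y)+1e-9
    k=np.tan(r)/r;m=(z>0)&(r<1.3)
    c=np.stack([x*k*z,y*k*z,z,np.ones_like(z)])[:,m]
    return (M@(C@c)[:3]).T+o["tool_pos"],o,p
def boom(W,b0):
    d=W[:,:2]-post;r=np.hypot(*d.T);a=np.degrees(np.arctan2(d[:,1],d[:,0]))%360
    m=(W[:,2]>.294)&(W[:,2]<.307)&(r>.195)&(r<.24)&(abs(a-b0)<20)
    if m.sum()>20:
        q=(W[m][:,:2]*1000).astype(np.float32);c=np.array(cv2.minAreaRect(q)[0])/1000-post
        print("block n",m.sum(),"mean",W[m].mean(0).round(4),"bearing med",np.median(a[m]).round(2),"rect",np.degrees(np.arctan2(c[1],c[0])).round(2),np.hypot(*c).round(4))
    for z0,z1,r0,r1 in((.280,.296,.17,.196),(.28,.296,.06,.12)):
        m=(W[:,2]>z0)&(W[:,2]<z1)&(r>r0)&(r<r1)&(abs(a-b0)<12)
        if m.sum()>20:
            print("bar n",m.sum(),"bearing",np.median(a[m]).round(2),"mid",((a[m].min()+a[m].max())/2).round(2))
E
python3 - <<'E'
from w import *
W,o,p=wp();boom(W,144)
# fossil from wrist: dark brown at z~.045
p=read_camera("top");boom(pts(p),144)
E
```

```text
block n 11205 mean [0.5432 0.1963 0.2984] bearing med 144.41 rect 144.61 0.2166
bar n 2797 bearing 144.51 mid 144.71
bar n 158 bearing 145.09 mid 145.72
```

```bash
python3 - <<'E'
from w import *
C=np.array(read_camera("wrist")["tool_from_camera"]);K=read_camera("wrist")["intrinsics"]
def f(file,box,pos,jaw):
    g=cv2.cvtColor(cv2.imread(file),cv2.COLOR_BGR2GRAY).astype(float)
    x0,y0,x1,y1=box;s=g[y0:y1,x0:x1]
    m=(s<np.median(s)-35).astype(np.uint8);m=cv2.morphologyEx(m,cv2.MORPH_CLOSE,np.ones((5,5)))
    n,l,st,c=cv2.connectedComponentsWithStats(m);i=1+np.argmax(st[1:,4]);u,v=st[i][0]+st[i][2]/2-.5+x0,st[i][1]+st[i][3]/2-.5+y0
    print(st[i],c[i]+[x0,y0],u,v)
    jaw=np.append(jaw/np.hypot(*jaw),0);X=np.array([0,0,-1.]);Y=np.cross(jaw,X);M=np.c_[X,Y,jaw]
    for u,v in((u,v),c[i]+[x0,y0]):
        x=(u-K[0,2])/K[0,0];y=(v-K[1,2])/K[1,1];r=np.hypot(x,y);d=np.array([x/r*np.sin(r),y/r*np.sin(r),np.cos(r)])
        d=M@C[:3,:3]@d;o=M@C[:3,3]+pos;P=o+d*(.045-o[2])/d[2];q=P[:2]-post
        print(P,np.hypot(*q),np.degrees(np.arctan2(q[1],q[0])))
f("pics/w1.png",(405,118,448,155),np.array([.44108,.10442,.30260]),np.array([.69092,.72293]))
a=np.radians(89.27)
f("pics/wrist_8.png",(430,138,472,182),np.array([.56558,.06868,.26631]),np.array([np.cos(a),np.sin(a)]))
E
```

```text
[  8   3  27  34 706] [426.02691218 136.78186969] 426.0 137.5
[0.53795464 0.2859247  0.045     ] 0.28242519006794276 130.13412161158126
[0.53723955 0.28658117 0.045     ] 0.2833880436540196 130.15910376939203
[  6   4  29  36 760] [450.14605263 160.59736842] 450.0 159.5
[0.53682838 0.28682138 0.045     ] 0.28383684218016314 130.19126541364875
[0.53822402 0.28717073 0.045     ] 0.2832059888016921 129.92996558496765
```

servo_tool(rows=[1.5,2,0,-1,0.55,3.5,4,0,-2,0.55,5,6,0,-3,0.55,7,8.5,0,-4,0.55,10.5,12.5,0,-6,0.55,14.5,16,0,-8,0.55,18.5,20,0,-10,0.55,20.5,21.5,0,-11,0.55,22.5,23.5,0,-12,0.55,22.5,23.5,0,-12,0.55])

```text
time_s: 19.7
tool_pos: [0.6209, 0.1887, 0.2659]
tool_rot: [-126.5, 90.0, -86.0]
force: [-1.6, -2.5, -0.4]
grip_width: 0.0392
```

```bash
python3 - <<'E'
from w import *
W,o,p=wp();d=o["tool_pos"][:2]-post;print(o["tool_pos"],o["force"],"tool",np.degrees(np.arctan2(d[1],d[0])));boom(W,132)
p=read_camera("top");boom(pts(p),132)
E
```

```text
[0.6209432  0.1887187  0.26588051] [-1.59028492 -2.48751459 -0.39085273] tool 129.84102829487526
block n 11229 mean [0.5739 0.2306 0.2984] bearing med 132.25 rect 132.46 0.2164
bar n 2798 bearing 132.35 mid 132.52
bar n 188 bearing 132.88 mid 131.65
```

servo_tool(rows=[1,1,0,-0.5,0.55,2,1.7,0,-1,0.55,3,2.5,0,-1.5,0.55,4,3.4,0,-2,0.55,5,4.2,0,-2.4,0.55,5,4.2,0,-2.4,0.55,5,4.2,0,-2.4,0.55])

```text
time_s: 20.38
tool_pos: [0.6256, 0.1924, 0.2659]
tool_rot: [-165.7, 90.0, -127.6]
force: [-0.9, -4.1, -0.8]
grip_width: 0.0393
```

```bash
python3 - <<'E'
from w import *
W,o,p=wp();d=o["tool_pos"][:2]-post;print(o["tool_pos"],o["force"],"tool",np.degrees(np.arctan2(d[1],d[0])));boom(W,130)
cv2.imwrite("pics/w10.png",p["frame"])
E
```

```text
[0.6255619  0.19235033 0.26593696] [-0.88932502 -4.07121369 -0.78984567] tool 127.66334174510779
block n 11236 mean [0.5802 0.236  0.2984] bearing med 130.06 rect 130.28 0.2164
bar n 2803 bearing 130.15 mid 130.37
```

servo_tool(rows=[0,0,0,0,0.4,0,0,0,0,0.2,0,0,0,0,0,0,0,0,0,0,0,0,20,0,0,0,0,50,0,0,0,0,80,0,0,0,0,110,0,0,0,0,140,0,0,0,0,165,0,0])

```text
time_s: 21.27
tool_pos: [0.6258, 0.1936, 0.4338]
tool_rot: [-6.2, 89.8, 32.0]
force: [0.5, 1.0, 0.7]
grip_width: 0.086
```

servo_tool(rows=[0,-30,0,0,0,0,-65,0,0,0,0,-100,0,0,0,0,-135,0,0,0,0,-170,0,0,0,0,-205,0,0,0,0,-240,0,0,0,0,-275,0,0,0,0,-310,0,0,0,0,-340,0,0,0])

```text
time_s: 22.1
tool_pos: [0.6257, -0.1493, 0.4315]
tool_rot: [-39.6, 89.9, -1.5]
force: [1.0, 0.6, 0.6]
grip_width: 0.0869
```

```bash
python3 - <<'E'
from w import *
p=read_camera("top");P=pts(p);boom(P,130);f=p["frame"]
cv2.imwrite("pics/t11.png",cv2.resize(f[50:330,110:470],None,fx=2.1,fy=2.1))
s=read_camera("side");boom(pts(s),130);cv2.imwrite("pics/s11.png",cv2.resize(s["frame"][90:380,150:440],None,fx=2,fy=2))
E
```

```text
block n 296 mean [0.5807 0.2358 0.2992] bearing med 130.04 rect 129.81 0.2182
bar n 101 bearing 130.24 mid 130.19
bar n 227 bearing 130.48 mid 129.51
block n 68 mean [0.5735 0.2301 0.3008] bearing med 132.95 rect 131.32 0.2188
bar n 29 bearing 133.47 mid 132.87
bar n 61 bearing 136.4 mid 135.24
```

View pics/t11.png

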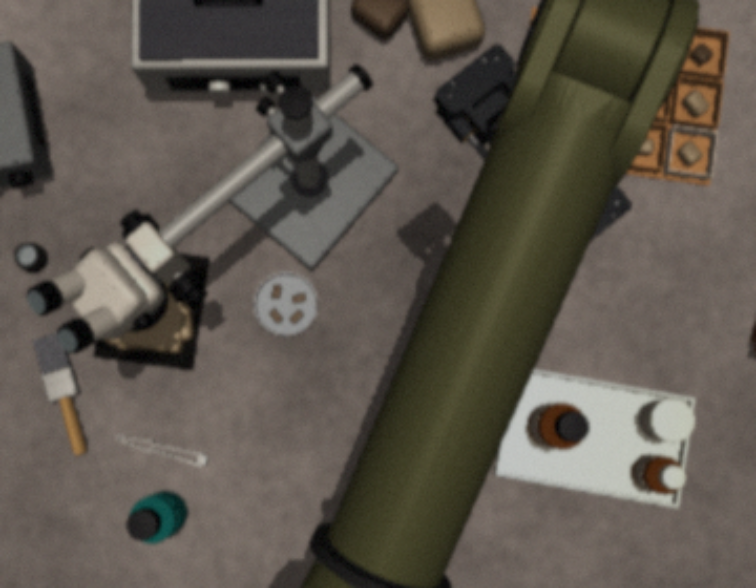

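View pics/s11.png

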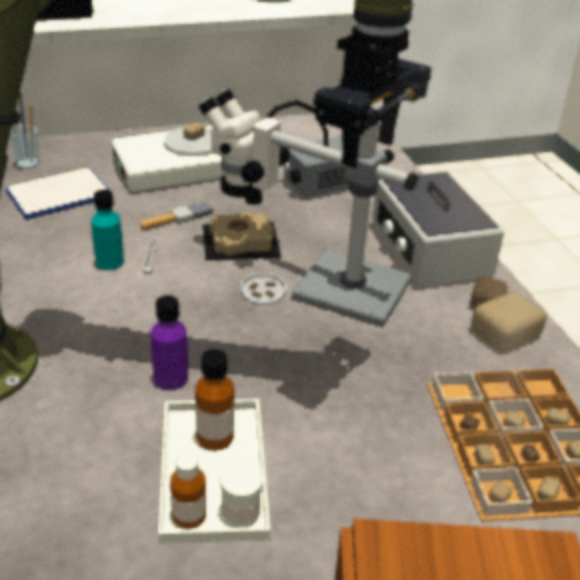

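```bash
python3 - <<'E'
from w import *
s=read_camera("side");f=s["frame"];K=s["intrinsics"];T=s["cam_to_world"]
cv2.imwrite("pics/s12.png",cv2.resize(f[150:230,240:300],None,fx=9,fy=7,interpolation=cv2.INTER_CUBIC))
P=pts(s)
q=P[(P[:,2]>.137)&(P[:,2]<.155)&(np.hypot(P[:,0]-.54,P[:,1]-.285)<.08)]
c=circ(q,.041);print("ring",len(q),c,q.min(0),q.max(0))
q=P[(P[:,2]>.3)&(P[:,2]>.365)&(np.hypot(P[:,0]-.72,P[:,1]-.07)<.04)];print("post",q.mean(0))
def ray(u,v,z):
    d=T[:3,:3]@[(u-K[0,2])/K[0,0],(v-K[1,2])/K[1,1],1];return T[:3,3]+d*(z-T[2,3])/d[2]
g=cv2.cvtColor(f,cv2.COLOR_BGR2GRAY)
for u,v in((268,203),(269,204)):print(ray(u,v,.045))
def proj(x):
    c=np.linalg.inv(T)@np.append(x,1);return K[:2]@c[:3]/c[2]
print("pred fossil px",proj([.538,.2875,.045]),"obj axis at ring",proj([.54,.2845,.135]))
print(g[192:215,255:285])
E
```

```text
ring 60 [0.5358926 0.2865813 0.02     ] [0.49527164 0.23937969 0.13727996] [0.56668039 0.27980616 0.1549674 ]
post [0.72446075 0.05610499 0.37416657]
[0.53096083 0.28386737 0.045     ]
[0.53331817 0.27509522 0.045     ]
pred fossil px [269.42431271 202.38186505] obj axis at ring [270.23557342 184.11269231]
[[149 151 157 156 156 154 149 152 150 149 144 149 154 154 150 150 151 147
  130 115 105  95  98 102 106 128 143 148 145 144]
 [134 149 153 155 152 152 152 149 144 144 145 146 146 148 148 147 146 147
  147 146 143 139 136 136 133 137 141 141 142 143]
 [105 125 146 151 151 151 148 146 146 146 144 143 149 147 146 148 145 145
  147 148 151 144 145 142 139 141 141 138 139 141]
 [ 69 101 138 148 145 148 147 144 144 140 141 142 143 141 142 144 147 147
  149 149 145 144 146 145 140 145 144 143 145 145]
 [ 69 111 140 149 145 145 144 142 136 136 138 137 133 126 129 137 151 154
  154 156 151 146 146 149 153 149 151 146 143 146]
 [117 130 135 130 125 121 122 120 123 118 117 112 109 103 104 126 137 132
  134 145 157 157 154 162 162 164 159 149 142 145]
 [142 137 139 117 101  93  97  95  96  92 
[... 1383 characters left out ...]
 92  92  96 112 124 107
   88  90  87  83  89  85  86  86  88  81  89  89]
 [ 19  38  89 119 123 116 123 145 148 152 143 132 128 126 121 117 109  94
   83  77  74  77  76  78  76  76  79  80  73  73]
 [ 20  33  67  87  94  95 105 131 148 156 149 131 130 128 118 102  92  85
   75  68  66  71  69  69  74  70  70  73  71  70]
 [ 25  33  62  73  78  80  84 106 121 127 120 103  95  99  92  80  75  73
   72  69  70  69  74  71  70  72  70  71  73  69]
 [ 29  33  52  70  73  70  75  83  91  91  87  78  82  75  74  70  75  74
   70  71  72  70  73  67  68  73  69  69  67  67]
 [ 27  31  55  66  76  68  70  72  76  75  75  76  71  72  72  71  70  73
   67  66  67  70  68  67  68  68  69  66  65  59]]
```

View pics/s12.png

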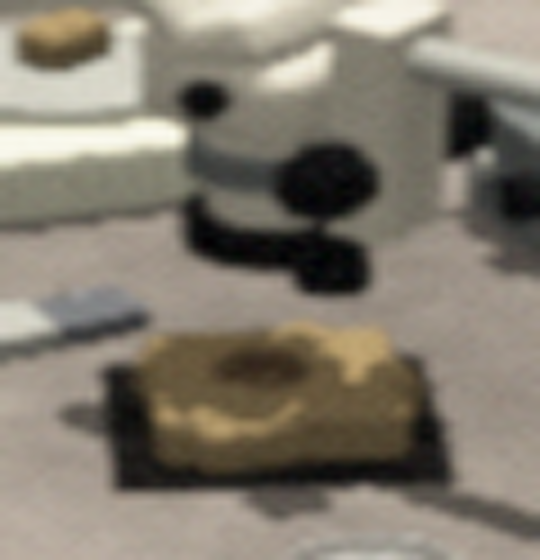

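The side camera, in a single frame, puts the ring light's axis at (.536,.287) and the fossil at about (.534,.288). They agree within roughly 2 mm. The bystanders are unchanged and the arm is clear, so I'm handing in.

```bash
python3 -c "
from cell import *
o=get_obs();print(o['time_s'],abs(o['joint_velocities']).max());print(sign_off())"
```

```text
22.25 3.032514013231068
the job is handed in; nothing more can be done
None
```

I stood the amber bottle upright in the empty half of the white tray. I then swung the boom clockwise by about 89° with the fingers loosely either side of the bar, opened the gripper and lifted away. The job was handed in at 22.3 s of the 64 s allowed.

**Centring:** After release, the top camera put the boom at a bearing of about 130.1°. The fossil's bearing came out at 129.6° from the top camera and about 130.1° from the wrist camera. That disagreement amounts to at most about 2.5 mm at the objective. In the side picture, the ring light's axis and the fossil agreed within about 2 mm.

**Disagreeing check:** The side camera's depth reading of the bar and focus block gave a bearing of 131–136°, from very few points. I discounted it because the top and wrist cameras agreed.

**Everything else:** The last pictures show the bottle standing, and the other items on the bench look unmoved. The purple bottle was hidden from the top camera in that shot and was checked only in the side view. The gripper was empty and about 0.43 m above the bench, clear of everything. A joint still read about 3°/s just before I handed in.

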